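Fetch the crane's counterweight from the tower

ROBOT

A 7-joint arm with a two-finger parallel gripper is mounted at the origin on the work surface. World frame = base frame: x ahead of the robot, y to its left, z up, the work surface at z = 0. Lengths are in m, angles in rad, forces in N, time in s.
With the tool pointing down it reaches from about 0.425 to 0.925 m from the base axis. Payload 6.8 kg.
Tool frame: the origin (TCP) lies at the very end of the fingers, on their centre line; the grasp point (between the pads) lies 19 mm behind it; z points along the fingers, y is the line along which they close (so a half turn about z gives the same grasp; the last joint's range is limited). The gripper opens to 85 mm and grips with 20 to 120 N. Pads are 22 mm wide; open, the fingers measure 114 mm over their backs; the gripper's body (76 mm by 85 mm) begins 54 mm behind the grasp point. The pads swing forward as they close: fully open they stand 13 mm farther back than shut.
Start: joints at [1.242, 0.477, 0.022, 1.555, -0.011, 1.109, -0.083], TCP at [0.148, -0.659, 0.231] pointing down, gripper open.
Joint ranges: [-2.96, 2.96], [-0.34, 2.1], [-1.41, 1.46], [0.24, 2.44], [-1.37, 4.51], [0.17, 1.92], [-2.96, 2.96]. Speed limits (rad/s): [2.39, 2.39, 3.14, 3.14, 3.14, 3.14, 3.14].

INTERFACE

Orientations are given as a unit quaternion [w, x, y, z].
In Python, from station import get_obs, read_camera, hand_in gives the robot as it stands.
- The arm moves only by the tool arm_command, never from a script. Its argument "commands" is one flat list of numbers, 7 for each row, row after row: the shift along the tool's x, y, z in m, then the turn, a rotation vector about the tool's x, y, z in degrees, then the opening, from 0 (shut) to 1 (fully open). In form: [tx, ty, tz, rx, ry, rz, fingers, tx, ty, tz, rx, ry, rz, fingers, ...]. A call has 1 to 8 rows; each row is the pose to reach, as a shift and turn from the pose commanded when the call began, along the tool's axes at that moment; what a row does not reach only later rows make up. A row lasts 1/10 s, in which the tool goes at most 50 mm and 8.59 degrees, less where a joint would pass 70% of its speed; a pose out of reach is approached as far as the arm can. A call with a gripper value outside its range is refused whole. The fingers move at their own pace and stop on an object; "force" is the grip in N (left out, the last holds). Time passes only in rows, so rows that repeat a pose let the fingers close. It gives the time, the measured TCP pose, the force, the opening and the grip force at its end, in the units of the state.
- get_obs(): the state, without advancing time (a new reading comes with each control period).
- read_camera(name): name is "scene" or "top"; returns a dict with "img" (480x640x3 uint8, red, green, blue), "camera_matrix" (3x3 intrinsics, pixels), "k1" (the pictures are not rectified: a ray, as slopes to the right and down, at radius r is drawn at 1 + k1 r^2 times it, then the intrinsics apply), "pose" (4x4, takes a point from camera to world coordinates). Camera axes: x right, y down, z forward; pixel columns grow to the right and rows downward; lengths in m; the calibration is good to about 2 mm. A picture is of the moment at which its call begins. There is no depth.
- hand_in(): hands the job in; it is judged then, once.
The state is a dict: "t": time; "q": joint angles; "joint_vel": joint speeds; "joint_torque": joint torques, N m; "eef_pos": TCP position; "tool_rot": TCP orientation; "contact_force": force on the tool from outside, world axes, zero at the start; "torque": the same for the moment, N m; "gripper_width": opening from 0.0 (shut) to 1.0 (fully open); "grasp_force": force on a finger pad.
Only numpy, scipy, OpenCV 4.12 (cv2) and the standard library are available. Lean on these libraries where they do the work, as an engineer would, in place of code of your own. Each camera call takes 0.05 s, during which the arm holds its last target. There are 200 camera calls.

TASK

The toy crane needs its counterweight: with the hook rod, fetch the steel weight that hangs deep inside the narrow beech tower and hang it on the hook at the crane's tail, then put the rod back in its tube so that it hangs there by its collar. Feel your way gently: hook and weight must never be pressed against tower or crane with more than about 5 N, for the soft beech dents. Keep the fingers off the weight and leave the locomotive, container, track pieces and buffer block where they are.

Things in the scene. Friction and masses are not known exactly. Their poses are not given: they have to be found in the camera images.
- rod_grip (a point): Hook rod, loose, 80 g, upright in the tube. Centre of its dark wooden grip, a block 28 (x) by 20 (y) by 60 mm (z). Below it an aluminium collar, 56 mm across, 4 mm thick, underside 34 mm below this point, rests on the tube's rim. The thin steel shank below is bent from use: its hook end sits up to 7 mm fore or aft (rod's x) of where rod puts it, differently each time; it does not give.
- rod: Same rod: origin on the axis at the collar's underside, z up, x the way the hook tips point. Hook, if unbent: two 4 mm wires at y = +7 and -7 mm hang at x = -4 from a cross wire 72 mm below the origin; at 105 mm below (wire centre, the bottom) they run forward to x = +3 and then turn up to the tips: centre x = +7.1, 94 mm below, radius 2 mm.
- tower: Beech tower, fixed: open-topped shaft 66 by 66, 140 mm tall, inside 50 by 50 (walls 8), a 10 mm slot in its +y and -y walls, foot plate 84 by 84 by 6. Origin on the table under its centre. The weight hangs on the far inner wall, whose face is at x = +25 mm. Hook tips brought against that wall are at the right place.
- tower_hook (a point): Seat of the 4 mm round-wire hook on the tower's far inner wall, 62 mm above the table (wire centre), 7 mm off the wall; the flat seat runs from 5 to 9 mm off it. Axes as the tower's. The wire stands out towards -x and turns up to its end: centre 14 mm off the wall, 67 mm high, top at 69 mm.
- weight_bar (a point): Counterweight, loose, 70 to 120 g: steel slab 38 (y) by 8 (x) by 28 mm (z) under a stirrup of 3 mm wire, 31 mm wide inside. Middle of the stirrup's level top bar (along y), 28 mm above the slab's top. At the start it lies on the tower hook's seat, 6 mm off the wall: tips go under the bar, one each side of that hook, then up between bar and wall, touching the wall or under 1.5 mm from it.
- weight: Same counterweight: origin at the centre of the slab's underside, 56 mm below the bar's centre, z up. Lifted by its bar 8 to 18 mm off a hook's seat, the stirrup passes the hook's turned-up end; it is free once 18 mm further from the wall. To hang it, do the reverse.
- crane: Wooden crane with a crank lever, fixed, 220 mm long, 161 mm tall. Origin on the table under the flat end face of its tail: face at x = 0, looking to -x, 40 mm wide, from 95 to 150 mm high. All but the tail hook lies at x above 0, the base plate beginning at x = 15 mm.
- crane_hook (a point): Seat of the crane's tail hook, at y = 0 on the tail face, 118 mm above the table (wire centre), 7 mm off the face. Axes as the crane's. Same wire and shape as the tower's hook, standing out towards -x: seat 5 to 9 mm off the face, turned-up end 14 mm off, 123 mm high, top at 125 mm. A bar resting on the seat has its centre 3.5 mm above it.
- tube: Beech tube, fixed, 116 mm tall, 56 mm outside and 48 mm inside diameter, open at the top, on a foot 76 mm across. Origin on the table on its axis. The rod hangs in it, hook down, the collar flat on the rim.
- loco: Chrome-finish aluminium locomotive, loose bystander, 116 by 38 by 61 mm; origin under its centre.
- container: Blue plastic freight container, loose bystander, 122 by 52 by 52 mm; origin under its centre.
- tracks: Stack of three beech track pieces, loose bystander, 152 by 42 by 36 mm; origin under its centre.
- buffer: Dark hard-silicone buffer block, loose bystander, 34 by 52 by 34 mm; origin under its centre.

How it is judged:
On the way, in this order (a step that is already met when the one before it is completed fails the run):
1. the weight has been drawn up out of the tower and hangs on the rod (height (world z) of weight_bar above 0.2 m and contact force between rod and weight above 0.2 N), for 0.2 s.
2. the weight hangs by its stirrup on the crane's tail hook and the rod no longer touches it (contact force between weight and crane above 0.2 N and contact force between rod and weight below 0.05 N and x of weight_bar in the frame of crane between -0.0125 and -0.003 m and z of weight_bar in the frame of crane between 0.117 and 0.128 m), for 0.3 s.
At the end, for the whole second after the job is handed in: The weight hangs at rest (under 0.03 m/s) by its stirrup bar on the seat of the crane's tail hook, bar centre 3 to 12.5 mm off the tail face and 117 to 128 mm high; the rod hangs in the tube on its collar, upright within 0.08 rad, grip centre within 12 mm of the tube's axis and 147 to 154 mm high (contact force between weight and crane above 0.2 N and x of weight_bar in the frame of crane between -0.0125 and -0.003 m and z of weight_bar in the frame of crane between 0.117 and 0.128 m and linear speed of weight below 0.03 m/s and horizontal distance between rod_grip and tube below 0.012 m and angle between rod_grip's own z axis and vertical below 0.08 rad and height (world z) of rod_grip between 0.147 and 0.154 m); the robot touches nothing.
It fails at once if rod or weight pressed against the tower with more than 5 N (contact force between any of rod, weight and tower above 5 N).
It fails at once if rod or weight pressed against the crane with more than 5 N (contact force between any of rod, weight and crane above 5 N).
It fails at once if the fingers touch the weight (contact force between the fingers and weight above 0.3 N).
It fails at once if locomotive or container shifted by more than 15 mm (distance of any of loco, container from where it was at the start of the episode above 0.015 m).
It fails at once if track stack or buffer block shifted by more than 15 mm (distance of any of tracks, buffer from where it was at the start of the episode above 0.015 m).
It also fails if it takes over 72 s, if anything falls off the work surface, if the arm or the gripper's body presses on something with over 40 N, if the wrist force passes 120 N, or if a joint passes its speed limit or range.

## Working session

There is one attempt and no reset: what is moved stays moved. The work goes in short steps, Python scripts to look and compute and a tool call to move; the robot and the scene stay as the last step left them, time stands still between calls to the robot, and variables do not carry over. Pictures are saved under pics/ and viewed, at most 10 in all, crops included, and the job is handed in when it is done.

Besides the shell and the picture viewer there is one more tool, called after "Emit:" in YAML: its name, and indented under it one key for each argument. arm_command: Moves the arm, as the interface text tells. Its arguments: {"type":"object","properties":{"commands":{"type":"array","items":{"type":"number"}},"force":{"type":"number"}},"required":["commands"]}

```bash
mkdir -p pics; cat > h.py <<'E'
import numpy as np, cv2
from station import get_obs, read_camera
def snap(n,f):
    c=read_camera(n); cv2.imwrite(f,c["img"][...,::-1]); np.savez(f+'.npz',K=c["camera_matrix"],k1=c["k1"],pose=c["pose"]); return c
def cam(f):
    d=np.load(f+'.npz'); return d['K'],float(d['k1']),d['pose']
def proj(f,P):
    K,k1,T=cam(f); P=np.atleast_2d(P); p=(P-T[:3,3])@T[:3,:3]; s=p[:,:2]/p[:,2:]; s=s*(1+k1*(s**2).sum(1,keepdims=True)); return s@K[:2,:2].T+K[:2,2]
def onz(f,uv,z):
    K,k1,T=cam(f); s=cv2.undistortPoints(np.array(uv,float).reshape(-1,1,2),K,np.array([k1,0,0,0.]))[:,0]
    r=np.c_[s,np.ones(len(s))]@T[:3,:3].T; o=T[:3,3]; return o+r*((z-o[2])/r[:,2])[:,None]
E
python3 - <<'E'
from h import *
for n in("scene","top"):
    c=snap(n,f'pics/{n}0.png'); print(n,c["camera_matrix"].tolist(),c["k1"],np.round(c["pose"],3).tolist())
o=get_obs();print(o)
E
```

```text
scene [[446.58655121208216, 0.0, 317.742855617145], [0.0, 446.58655121208216, 238.41850885388715], [0.0, 0.0, 1.0]] 0.030330778215584487 [[-0.134, 0.608, -0.782, 1.059], [0.991, 0.066, -0.119, 0.073], [-0.021, -0.791, -0.612, 0.508], [0.0, 0.0, 0.0, 1.0]]
top [[575.4116643586005, 0.0, 330.18090269370526], [0.0, 575.4116643586005, 232.34767741703055], [0.0, 0.0, 1.0]] -0.1288401272880902 [[-0.025, -0.98, 0.196, 0.368], [-0.999, 0.03, 0.022, -0.007], [-0.027, -0.195, -0.98, 0.987], [0.0, 0.0, 0.0, 1.0]]
{'t': 0.1, 'q': array([ 1.24189838,  0.47772542,  0.0223713 ,  1.55636051, -0.01149224,
        1.10930233, -0.08306543]), 'joint_vel': array([-1.45604269e-03, -1.86424681e-03,  1.99119606e-04, -1.79129632e-03,
       -4.72038577e-04,  3.61202135e-05,  1.77527356e-03]), 'joint_torque': array([ 5.08292142e-03, -5.97756922e+01,  1.61403637e+00, -2.81953436e+01,
        1.28691480e-02,  4.97852176e-03, -2.11586627e-05]), 'eef_pos': array([ 0.14768136, -0.65809344,  0.2304148 ]), 'tool_rot': array([-8.17638369e-04,  9.93910083e-01,  1.10190983e-01, -1.61898091e-04]), 'contact_force': array([ 0.10761069,  0.16114926, -0.01936983]), 'torque': array([-0.04829149,  0.03473744,  0.0294116 ]), 'grasp_force': 0.0, 'gripper_width': 1.0015924446831252}
```

View pics/scene0.png

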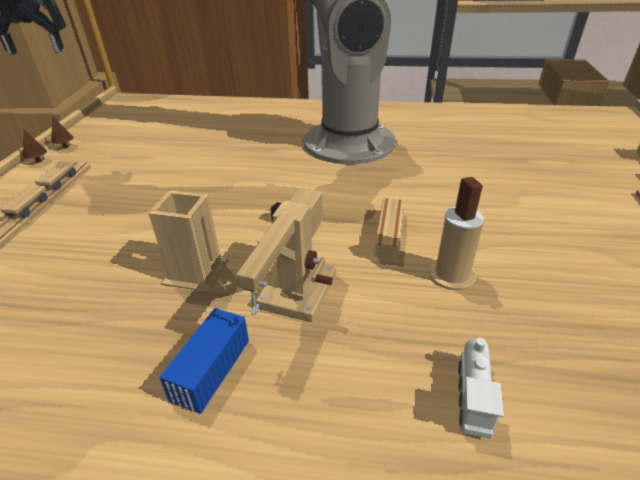

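View pics/top0.png

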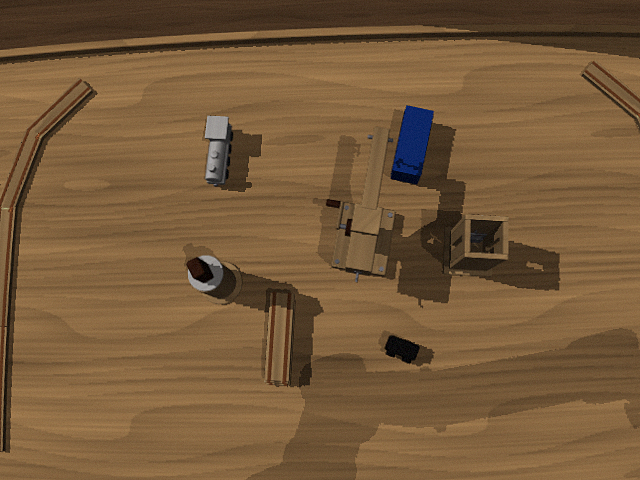

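Scene: tower on the robot's left (top image 480,240), crane in the middle with its tail towards the robot (hook near top 357,279), rod in tube on the right (top 200,270). Next I'll enlarge the important parts.

```bash
python3 - <<'E'
from h import *
t=cv2.imread('pics/top0.png');s=cv2.imread('pics/scene0.png')
def cr(im,x,y):
    c=cv2.resize(im[y:y+75,x:x+100],(400,300),interpolation=cv2.INTER_CUBIC)
    c=cv2.convertScaleAbs(c,alpha=1.4,beta=15)
    for i in range(0,100,20): cv2.putText(c,str(x+i),(i*4,10),0,.35,(255,255,255),1); cv2.line(c,(i*4,12),(i*4,18),(255,255,255),1)
    for i in range(15,75,20): cv2.putText(c,str(y+i),(0,i*4+4),0,.35,(255,255,255),1);cv2.line(c,(24,i*4),(30,i*4),(255,255,255),1)
    return c
m=np.vstack([np.hstack([cr(t,170,240),cr(t,430,205)]),np.hstack([cr(t,320,215),cr(s,150,185)])])
cv2.imwrite('pics/z0.png',m)
E
```

```text
(no output)
```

View pics/z0.png

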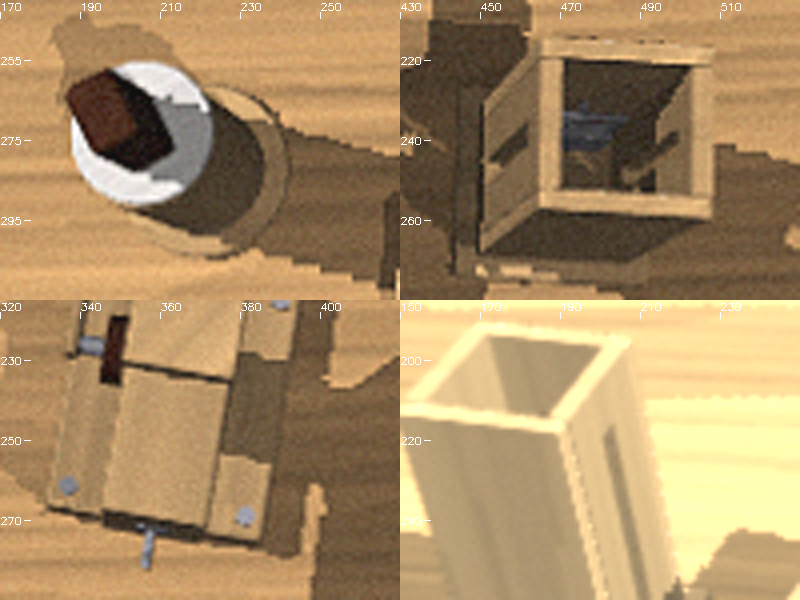

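```bash
cat > m1.py <<'E'
from h import *
from scipy.optimize import least_squares
t,s='pics/top0.png','pics/scene0.png'
def R(a): c,d=np.cos(a),np.sin(a); return np.array([[c,-d],[d,c]])
def W(p,L): L=np.atleast_2d(np.array(L,float)); return np.c_[L[:,:2]@R(p[2]).T+p[:2],L[:,2]]
# tower: top outer corners +x+y,+x-y,-x-y,-x+y
L=np.array([[33,33,140],[33,-33,140],[-33,-33,140],[-33,33,140]])/1e3
ut=np.array([[465,215],[508.5,217],[508,259],[465,256]]);us=np.array([[190.7,218.3],[151.5,212.5],[171.7,190.5],[208,195]])
for nm,f in (("top",lambda p:(proj(t,W(p,L))-ut)),("both",lambda p:np.r_[proj(t,W(p,L))-ut,proj(s,W(p,L))-us])):
    r=least_squares(lambda p:f(p).ravel(),[.45,-.2,0]); print('tower',nm,r.x,np.round(np.abs(r.fun).max(),2))
tw=r.x
for sg in(0,np.pi):
    q=tw+[0,0,sg]; print('bar,slabtop', np.round(proj(t,W(q,[[.019,-.015,.0655],[.019,.015,.0655],[.019,-.019,.0375],[.019,.019,.0375],[.009,0,.067]])),1).tolist())
# crane tail top edge
ut2=np.array([[345.7,267.6],[371.7,271.3]]); P=onz(t,ut2,.15); c=P.mean(0); d=P[0]-P[1]; yaw=np.arctan2(d[1],d[0])-np.pi/2
print('crane',c,yaw,np.linalg.norm(d)); cr=np.r_[c[:2],yaw]
print('hook proj top',proj(t,W(cr,[[-.016,0,.125],[0,0,.118]])).round(1).tolist(),'scene tail',proj(s,W(cr,[[0,.02,.15],[0,-.02,.15],[.22,0,.15]])).round(1).tolist())
# tube from collar
print('tube',onz(t,[[205.2,273.5]],.12), 'foot circle', onz(t,[[219,279]],.0))
img=cv2.imread(t)[240:315,170:270].astype(int); b,g,r_=img[...,0],img[...,1],img[...,2]
h,w=np.mgrid[:75,:100]; m=(r_<95)&(r_>=0)&(w<45)&(h<45)&(h>14)&(r_+g+b<170)
n,lab,st,ce=cv2.connectedComponentsWithStats(m.astype(np.uint8)); k=1+st[1:,4].argmax(); m=(lab==k)
print('mask',st[k],ce[k]+[170,240])
B=np.array([[x,y,z] for x in(-14,14) for y in(-10,10) for z in(120,180)])/1e3
def iou(p):
    h=cv2.convexHull(((proj(t,W(p,B))-[170,240])*8).astype(np.float32)).astype(np.int32); a=np.zeros((600,800),np.uint8); cv2.fillConvexPoly(a,h,1); a=cv2.resize(a.astype(np.float32),(100,75),interpolation=cv2.INTER_AREA)
    return np.minimum(a,m).sum()/np.maximum(a,m).sum()
c=onz(t,[[205.2,273.5]],.12)[0,:2]
best=sorted([(iou([c[0]+dx,c[1]+dy,y]),dx,dy,np.degrees(y)) for y in np.radians(np.arange(0,180,3)) for dx in np.arange(-.004,.0041,.002) for dy in np.arange(-.004,.0041,.002)])[-5:]
print(np.round(best,3).tolist())
print('foot of grip in scene',proj(s,[[c[0],c[1],.18],[c[0],c[1],.116]]).round(1).tolist())
E
python3 m1.py
```

```text
tower top [ 0.52394989 -0.22264995 -0.08707678] 1.08
tower both [ 0.52330755 -0.21997531 -0.08943356] 3.61
bar,slabtop [[483.5, 234.7], [465.3, 233.7], [482.0, 238.0], [459.6, 236.7], [474.5, 240.0]]
bar,slabtop [[464.9, 256.6], [483.2, 257.7], [459.1, 259.1], [481.7, 260.4], [474.3, 250.9]]
crane [ 0.47894477 -0.02830221  0.15      ] -0.17192192274300577 0.03840422229492997
hook proj top [[356.9, 282.1], [358.2, 272.2]] scene tail [[320.5, 190.6], [295.8, 186.9], [247.9, 284.2]]
tube [[0.48301761 0.20601808 0.12      ]] foot circle [[0.48866516 0.21088084 0.        ]]
mask [ 16  17  28  26 448] [199.59375    269.71428571]
[[0.877, 0.002, 0.0, 33.0], [0.878, 0.0, 0.0, 36.0], [0.878, 0.002, 0.0, 30.0], [0.88, 0.0, 0.0, 30.0], [0.882, 0.0, 0.0, 33.0]]
foot of grip in scene [[470.2, 180.6], [462.1, 217.6]]
```

```bash
cat >> h.py <<'E'
from scipy.spatial.transform import Rotation as Ro
def rot(o): w,x,y,z=o['tool_rot']; return Ro.from_quat([x,y,z,w])
def to(P,yaw,o=None,R0=None,p0=None):
    """shift mm & turn deg in tool axes to bring TCP to P, tool down with tool x at yaw (deg)"""
    o=o or get_obs(); A=rot(o) if R0 is None else R0; p=o['eef_pos'] if p0 is None else p0
    a=np.radians(yaw); T=Ro.from_matrix(np.array([[np.cos(a),np.sin(a),0],[np.sin(a),-np.cos(a),0],[0,0,-1]]))
    return (A.inv().apply(np.array(P)-p)*1e3).round(1).tolist(),np.degrees((A.inv()*T).as_rotvec()).round(2).tolist()
E
python3 - <<'E'
from h import *
for P,y in(((.40,-.45,.33),15),((.52,-.02,.33),25),((.484,.206,.26),32)): print(to(P,y))
E
```

```text
([291.8, -147.9, -99.4], [-0.1, 0.01, -2.35])
([503.0, -541.2, -98.8], [-0.1, -0.0, -12.35])
([517.4, -769.5, -28.4], [-0.1, -0.01, -19.35])
```

Emit:
arm_command:
  commands: [0.146,-0.074,-0.1,0,0,-1,1,0.292,-0.148,-0.1,0,0,-2,1,0.292,-0.148,-0.1,0,0,-2,1,0.292,-0.148,-0.1,0,0,-2,1,0.292,-0.148,-0.1,0,0,-2,1,0.292,-0.148,-0.1,0,0,-2,1,0.292,-0.148,-0.1,0,0,-2,1,0.292,-0.148,-0.1,0,0,-2,1]

```text
t: 0.9
eef_pos: [0.4073, -0.4445, 0.3328]
tool_rot: [-0.0, 0.991, 0.133, 0.002]
contact_force: [0.8, -0.3, 0.6]
gripper_width: 0.999
grasp_force: 0.0
```

```bash
python3 - <<'E'
from h import *
o=get_obs();print(o['eef_pos'],o['q'].round(2))
for P,y in(((.52,-.02,.33),25),((.484,.206,.26),32)): print(to(P,y))
E
```

```text
[ 0.40734712 -0.44452377  0.33283487] [ 0.82  0.29 -0.11  1.6   0.03  1.25 -0.6 ]
([220.8, -379.7, 3.9], [0.03, -0.28, -9.68])
([245.4, -607.2, 74.0], [0.05, -0.28, -16.68])
```

Emit:
arm_command:
  commands: [0.22,-0.38,0.0,0,0,-9,1,0.22,-0.38,0.0,0,0,-9,1,0.22,-0.38,0.0,0,0,-9,1,0.22,-0.38,0.0,0,0,-9,1,0.22,-0.38,0.0,0,0,-9,1,0.22,-0.38,0.0,0,0,-9,1,0.22,-0.38,0.0,0,0,-9,1,0.22,-0.38,0.0,0,0,-9,1]

```text
t: 1.7
eef_pos: [0.5065, -0.0634, 0.3311]
tool_rot: [0.0, 0.979, 0.204, -0.0]
contact_force: [0.2, -0.2, -0.6]
gripper_width: 0.999
grasp_force: 0.0
```

Emit:
arm_command:
  commands: [0.025,-0.227,0.03,0,0,-7,1,0.025,-0.227,0.06,0,0,-7,1,0.025,-0.227,0.07,0,0,-7,1,0.025,-0.227,0.07,0,0,-7,1,0.025,-0.227,0.07,0,0,-7,1,0.025,-0.227,0.07,0,0,-7,1,0.025,-0.227,0.07,0,0,-7,1,0.025,-0.227,0.07,0,0,-7,1]

```text
t: 2.5
eef_pos: [0.4392, 0.1518, 0.2614]
tool_rot: [0.0, 0.965, 0.263, 0.0]
contact_force: [-0.0, -0.3, 0.2]
gripper_width: 0.999
grasp_force: 0.0
```

```bash
python3 - <<'E'
from h import *
o=get_obs();print(o['eef_pos'],o['q'].round(2))
print(to((.484,.206,.21),32))
c=snap("scene","pics/s1.png"); d=snap("top","pics/t1.png")
print(proj("pics/t1.png",[[.484,.206,.21]]),proj("pics/s1.png",[[.484,.206,.21]]))
m=np.hstack([cv2.resize(cv2.imread('pics/t1.png')[200:320,130:290],(400,300)),cv2.resize(cv2.imread('pics/s1.png')[140:290,380:580],(400,300))])
cv2.imwrite('pics/z1.png',m)
E
```

```text
[0.43921949 0.15177885 0.26139118] [ 0.1   0.14 -0.61  1.97  0.1   1.06 -1.6 ]
([66.1, -24.0, 51.4], [0.03, 0.01, -1.48])
[[189.66730247 264.61069333]] [[474.46561249 161.96940281]]
```

View pics/z1.png

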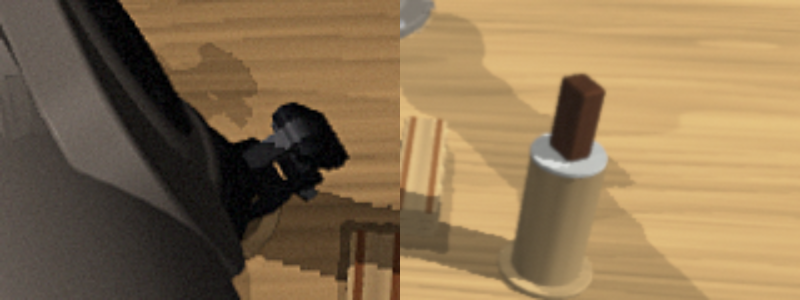

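The top view is now blocked by the arm. The scene view shows the grip at about (470,183) and the collar at about (464,217), which agrees with the estimate.

Emit:
arm_command:
  commands: [0.033,-0.012,0.02,0,0,-1.5,1,0.066,-0.024,0.05,0,0,-1.5,1,0.066,-0.024,0.05,0,0,-1.5,1,0.066,-0.024,0.05,0,0,-1.5,1]

```text
t: 3.0
eef_pos: [0.4832, 0.2068, 0.2104]
tool_rot: [-0.0, 0.961, 0.276, -0.001]
contact_force: [0.3, 0.3, 0.0]
gripper_width: 1.0
grasp_force: 0.0
```

```bash
python3 - <<'E'
from h import *
o=get_obs();print(o['eef_pos'],o['q'].round(2))
print(to((.484,.206,.134),32))
snap("scene","pics/s2.png"); snap("top","pics/t2.png")
m=np.hstack([cv2.resize(cv2.imread('pics/t2.png')[200:320,130:290],(400,300)),cv2.resize(cv2.imread('pics/s2.png')[140:290,380:580],(400,300))])
cv2.imwrite('pics/z2.png',m)
E
```

```text
[0.48317078 0.20682888 0.21042931] [-0.01  0.32 -0.62  1.9   0.22  0.99 -1.73]
([0.4, 1.2, 76.4], [-0.05, 0.13, 0.1])
```

View pics/z2.png

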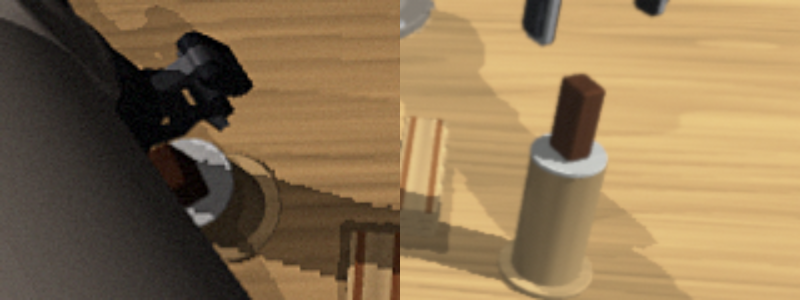

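The scene view shows both fingers either side of the grip, with their midpoint near (478,155) as predicted. I'll descend and grip.

Emit:
arm_command:
  commands: [0.0,0.001,0.04,0,0,0,1,0.0,0.001,0.076,0,0,0,1,0.0,0.001,0.076,0,0,0,1,0.0,0.001,0.076,0,0,0,1]

```text
t: 3.5
eef_pos: [0.484, 0.2062, 0.1368]
tool_rot: [0.0, 0.961, 0.277, 0.0]
contact_force: [0.9, 0.2, 0.3]
gripper_width: 1.0
grasp_force: 0.0
```

Emit:
arm_command:
  commands: [0,0,0,0,0,0,0.5,0,0,0,0,0,0,0.3,0,0,0,0,0,0,0.15,0,0,0,0,0,0,0.15,0,0,0,0,0,0,0.1,0,0,0,0,0,0,0.1,0,0,0,0,0,0,0.0,0,0,0,0,0,0,0.0]
  force: 60

```text
t: 4.3
eef_pos: [0.4839, 0.2069, 0.1359]
tool_rot: [0.0, 0.961, 0.277, 0.0]
contact_force: [-1.4, -0.4, 5.8]
gripper_width: 0.228
grasp_force: 58.7
```

```bash
python3 - <<'E'
from h import *
o=get_obs();print(o['eef_pos'],o['q'].round(2),o['gripper_width']*85,o['contact_force'])
E
```

```text
[0.48393369 0.20689816 0.13589415] [-0.05  0.41 -0.58  1.97  0.3   0.84 -1.8 ] 19.364016846717043 [-1.36312105 -0.37369483  5.844148  ]
```

Emit:
arm_command:
  commands: [0,0,-0.03,0,0,0,0,0,0,-0.07,0,0,0,0,0,0,-0.11,0,0,0,0,0,0,-0.15,0,0,0,0,0,0,-0.18,0,0,0,0,0,0,-0.18,0,0,0,0,0,0,-0.18,0,0,0,0]

```text
t: 5.0
eef_pos: [0.4835, 0.2067, 0.3153]
tool_rot: [0.0, 0.961, 0.277, 0.0]
contact_force: [-0.1, -0.1, -1.2]
gripper_width: 0.228
grasp_force: 58.7
```

```bash
python3 - <<'E'
from h import *
o=get_obs();print(o['eef_pos'],o['q'].round(2),o['contact_force'],rot(o).as_matrix().round(3).tolist())
snap("scene","pics/s3.png"); snap("top","pics/t3.png")
p=o['eef_pos']; print(proj("pics/s3.png",[[p[0],p[1],p[2]-.02],[p[0],p[1],p[2]-.125]]).round(1))
m=np.hstack([cv2.resize(cv2.imread('pics/t3.png')[180:330,110:310],(400,300)),cv2.resize(cv2.imread('pics/s3.png')[100:220,410:530],(400,400))[:300] if 0 else cv2.resize(cv2.imread('pics/s3.png')[70:220,380:580],(400,300),interpolation=cv2.INTER_CUBIC)])
big=cv2.resize(cv2.imread('pics/s3.png')[80:230,420:520],(400,600),interpolation=cv2.INTER_CUBIC)
big=cv2.resize(cv2.imread('pics/s3.png')[70:220,400:550],(600,600),interpolation=cv2.INTER_CUBIC)
cv2.imwrite('pics/z3.png',big)
E
```

```text
[0.4835317  0.20665724 0.31525683] [ 0.03  0.21 -0.64  1.77  0.14  1.2  -1.66] [-0.10546131 -0.12083724 -1.24053044] [[0.847, 0.532, 0.001], [0.532, -0.847, -0.0], [0.0, 0.0, -1.0]]
[[488.5 100.8]
 [472.1 174.5]]
```

View pics/z3.png

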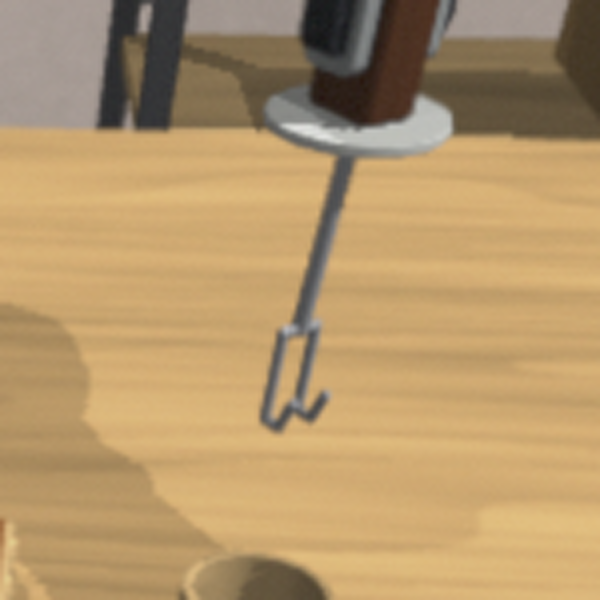

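Scene crop: the hook tips point down-right in the picture (right tip at 325,393 in the crop), so rod x = tool x. Next I'll fit the bend.

```bash
cat > bend.py <<'E'
from h import *
from scipy.optimize import least_squares
def fit(f,o,L,uv,free=1):
    A=rot(o).as_matrix(); ax=np.array([A[:,0],-A[:,1],-A[:,2]]); org=o['eef_pos']+np.array([0,0,-.02])
    def res(p): return (proj(f,org+(np.array(L)+np.array([p[0],p[1],p[2]]))*1e-3@ax)-uv).ravel()
    return least_squares(res,[0,0,0.])
E
python3 - <<'E'
from bend import *
o=get_obs()
L=[[-4,-7,-72],[-4,-7,-105],[-4,7,-72],[-4,7,-105],[7.5,7,-93],[7.5,-7,-93]]
uv=np.array([[282,335],[266,418],[319,325],[300,402],[325,393],[295,405]])/4+[400,70]
r=fit('pics/s3.png',o,L,uv);print(r.x,r.fun.reshape(-1,2).round(1).tolist())
r=fit('pics/s3.png',o,[[0,0,0]],np.array([[489.2,99.5]]));print(r.x)
E
```

```text
[-11.49315214  13.29738326  -8.08085945] [[0.6, -0.3], [0.2, -0.3], [-0.6, 0.1], [-0.5, 1.5], [0.4, -0.1], [-0.1, -0.9]]
[0.09840243 1.49693254 2.72945846]
```

```bash
python3 - <<'E'
from bend import *
o=get_obs(); A=rot(o).as_matrix(); ax=np.array([A[:,0],-A[:,1],-A[:,2]]); org=o['eef_pos']+np.array([0,0,-.02])
L=np.array([[-4,-7,-72],[-4,-7,-105],[-4,7,-72],[-4,7,-105],[7.5,7,-93],[7.5,-7,-93]])
uv=np.array([[282,335],[266,418],[319,325],[300,402],[325,393],[295,405]])/4+[400,70]
r=least_squares(lambda p:(proj('pics/s3.png',org+(L+[p[0],0,p[1]])*1e-3@ax)-uv).ravel(),[0,0.]);print(r.x,r.fun.reshape(-1,2).round(1).tolist())
r=least_squares(lambda p:(proj('pics/s3.png',org+(L+[p[0],0,0])*1e-3@ax)-uv).ravel(),[0.]);print(r.x,r.fun.reshape(-1,2).round(1).tolist())
# plan to tower
tw=np.array([.5236,-.221]); y=-5.0; print(to((.50,-.02,.33),10),to((.50,-.215,.31),y))
E
```

```text
[1.63590156 1.53772002] [[0.5, -0.6], [-0.1, -0.0], [-0.5, -0.3], [-0.5, 1.7], [0.6, 0.0], [-0.1, -0.7]]
[1.02387279] [[-0.0, 0.2], [-0.5, 0.7], [-1.0, 0.5], [-1.0, 2.5], [0.0, 0.8], [-0.7, 0.1]]
([-105.9, 200.6, -16.0], [0.01, 0.16, 22.15]) ([-209.6, 365.7, 4.2], [0.03, 0.16, 37.15])
```

Emit:
arm_command:
  commands: [-0.025,0.045,-0.02,0,0,6,0,-0.05,0.09,-0.02,0,0,12,0,-0.075,0.135,-0.02,0,0,17,0,-0.1,0.18,-0.02,0,0,22,0,-0.125,0.225,-0.02,0,0,27,0,-0.15,0.27,-0.02,0,0,32,0,-0.175,0.31,-0.02,0,0,36,0,-0.19,0.345,-0.02,0,0,37,0]

```text
t: 5.9
eef_pos: [0.5048, -0.1888, 0.3336]
tool_rot: [-0.0, 0.999, -0.044, -0.002]
contact_force: [0.0, 0.3, -0.2]
gripper_width: 0.226
grasp_force: 58.9
```

```bash
python3 - <<'E'
from h import *
o=get_obs();print(o['eef_pos'],o['q'].round(2),o['contact_force'])
print(to((.5186,-.2206,.32),-5))
E
```

```text
[ 0.50483653 -0.18884009  0.33362181] [ 0.49  0.19 -0.29  1.73  0.06  1.23 -1.47] [ 0.01485653  0.31799595 -0.16498093]
([16.5, 30.4, 13.6], [-0.0, 0.18, -0.03])
```

Emit:
arm_command:
  commands: [0.008,0.015,0.0,0,0.2,0,0,0.016,0.03,0.01,0,0.2,0,0,0.016,0.03,0.014,0,0.2,0,0,0.016,0.03,0.014,0,0.2,0,0,0.016,0.03,0.014,0,0.2,0,0]

```text
t: 6.4
eef_pos: [0.5198, -0.2156, 0.3208]
tool_rot: [-0.0, 0.999, -0.041, 0.001]
contact_force: [0.0, 0.3, 0.1]
gripper_width: 0.224
grasp_force: 58.9
```

```bash
python3 - <<'E'
from h import *
o=get_obs();print(o['eef_pos'],o['q'].round(2),o['contact_force'])
snap("scene","pics/s4.png"); snap("top","pics/t4.png")
p=o['eef_pos']; print(proj("pics/s4.png",[[p[0],p[1],p[2]-.02],[p[0],p[1],p[2]-.125]]).round(1),proj("pics/t4.png",[[p[0],p[1],p[2]-.02],[p[0],p[1],p[2]-.125]]).round(1))
a=cv2.resize(cv2.imread('pics/s4.png')[80:230,130:230],(400,600),interpolation=cv2.INTER_CUBIC)
b=cv2.resize(cv2.imread('pics/t4.png')[170:320,430:530],(400,600),interpolation=cv2.INTER_CUBIC)
cv2.imwrite('pics/z4.png',np.hstack([a,b]))
E
```

```text
[ 0.51981092 -0.21559081  0.3208211 ] [ 0.51  0.23 -0.27  1.7   0.07  1.21 -1.43] [0.03606428 0.28124133 0.14729655]
[[156.6  97.4]
 [174.5 169.3]] [[512.3 215.4]
 [491.4 232.1]]
```

View pics/z4.png

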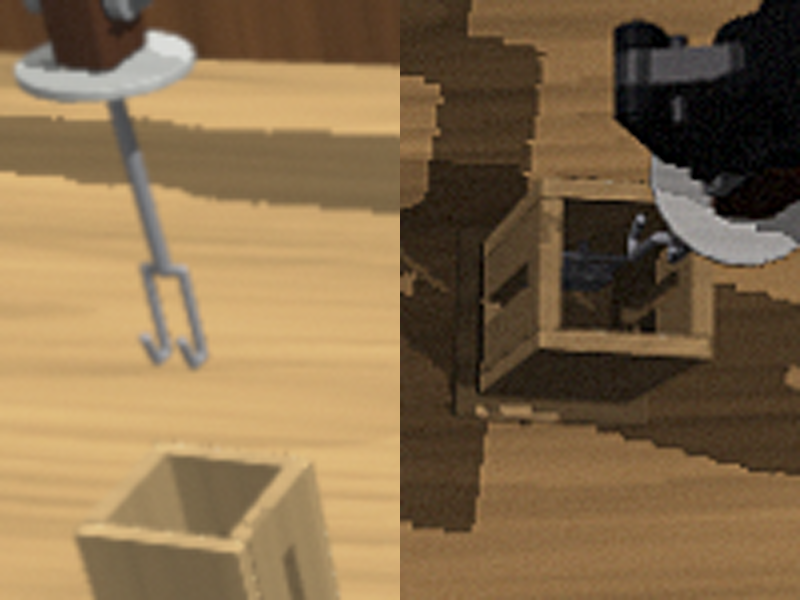

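```bash
python3 - <<'E'
from bend import *
import m1_ if 0 else sys
E
python3 - <<'E'
from bend import *
s,t='pics/s4.png','pics/t4.png'
def Rm(a): c,d=np.cos(a),np.sin(a); return np.array([[c,-d],[d,c]])
L=np.array([[33,33,140],[33,-33,140],[-33,-33,140],[-33,33,140]])/1e3
us=np.array([[243,548],[80,535],[163,447],[306,461]])/4+[130,80]
ut=np.array([[465,215],[508.5,217],[508,259],[465,256]])
for f,u in((s,us),(t,ut)):
    r=least_squares(lambda p:(proj(f,np.c_[L[:,:2]@Rm(p[2]).T+p[:2],L[:,2]])-u).ravel(),[.52,-.22,-.09]);print('tower',r.x.round(4),r.fun.round(1))
o=get_obs(); A=rot(o).as_matrix(); ax=np.array([A[:,0],-A[:,1],-A[:,2]]); org=o['eef_pos']+np.array([0,0,-.02])
Lh=np.array([[-4,-7,-72],[-4,7,-72],[7.5,7,-93],[7.5,-7,-93]])
uv=np.array([[148,268],[185,268],[183,341],[146,338]])/4+[130,80]
r=least_squares(lambda p:(proj(s,org+(Lh+[p[0],p[1],0])*1e-3@ax)-uv).ravel(),[0,0.]);print('hook off scene',r.x,r.fun.round(1))
print('collar offs', proj(s,[org]), (np.array([105,66])/4+[130,80]))
print('top pred tips',proj(t,org+Lh*1e-3@ax).round(1).tolist(), 'axis yaw',np.degrees(np.arctan2(A[1,0],A[0,0])))
E
```

```text
tower [ 0.5256 -0.2178 -0.065 ] [ 0.3  1.4 -1.2  0.2 -1.4 -1.2  2.3 -1. ]
tower [ 0.5239 -0.2226 -0.0871] [ 0.3 -1.  -0.1 -0.6  0.3  0.5 -0.5  1.1]
hook off scene [1.36620475 3.10285339] [ 0.  -0.1 -0.   0.7 -0.  -0.2  0.  -0.3]
collar offs [[155.98180336  96.82841634]] [156.25  96.5 ]
top pred tips [[503.1, 230.1], [492.8, 229.6], [489.1, 224.4], [499.1, 224.9]] axis yaw -4.715520618750345  File "<stdin>", line 2
    import m1_ if 0 else sys
               ^^
SyntaxError: invalid syntax
```

Top view: the left tip sits at (489.5,224.5), exactly where the robot's own pose predicts, so I trust the top camera. It puts the tower centre at about (0.524,-0.222).

```bash
python3 - <<'E'
from h import *
o=get_obs();print(o['eef_pos'],to((.5203,-.2217,.26),-4.9))
E
```

```text
[ 0.51997334 -0.21618216  0.32156903] ([0.5, 5.5, 61.6], [-0.01, -0.22, 0.18])
```

Emit:
arm_command:
  commands: [0.0,0.0055,0.01,0,-0.2,0.2,0,0.0,0.0055,0.03,0,-0.2,0.2,0,0.0,0.0055,0.05,0,-0.2,0.2,0,0.0,0.0055,0.062,0,-0.2,0.2,0,0.0,0.0055,0.062,0,-0.2,0.2,0,0.0,0.0055,0.062,0,-0.2,0.2,0]

```text
t: 7.1
eef_pos: [0.5197, -0.2233, 0.2597]
tool_rot: [0.0, 0.999, -0.044, 0.0]
contact_force: [-0.5, 0.2, -0.0]
gripper_width: 0.227
grasp_force: 58.9
```

```bash
python3 - <<'E'
from h import *
o=get_obs();print(o['eef_pos'],to((.5203,-.2217,.17),-4.9),o['contact_force'])
E
```

```text
[ 0.51971077 -0.22326329  0.25965651] ([0.4, -1.6, 89.7], [0.01, -0.02, -0.14]) [-0.4778736   0.19406792 -0.01877048]
```

Emit:
arm_command:
  commands: [0.0,-0.001,0.008,0,0,0,0,0.0,-0.001,0.018,0,0,0,0,0.0,-0.001,0.028,0,0,0,0,0.0,-0.001,0.036,0,0,0,0,0.0,-0.001,0.044,0,0,0,0,0.0,-0.001,0.05,0,0,0,0,0.0,-0.001,0.05,0,0,0,0]

```text
t: 7.8
eef_pos: [0.519, -0.2221, 0.2082]
tool_rot: [-0.0, 0.999, -0.044, -0.001]
contact_force: [-0.9, 0.1, -0.1]
gripper_width: 0.229
grasp_force: 58.9
```

```bash
python3 - <<'E'
from h import *
import station
o=get_obs();print(o['eef_pos'],to((.5203,-.2217,.17),-4.9),o['contact_force'])
for i in range(3):
    snap("top","pics/t5.png"); o=get_obs();print(o['eef_pos'],o['contact_force'])
E
```

```text
[ 0.51899987 -0.22205233  0.2081905 ] ([1.3, -0.4, 38.2], [-0.03, 0.1, -0.15]) [-0.88126149  0.0597039  -0.0938429 ]
[ 0.51937629 -0.22216938  0.20886371] [-0.90359666  0.93652637 -0.40247113]
[ 0.51967079 -0.22224144  0.20934154] [ 0.05366628  0.71796425 -0.64466781]
[ 0.51986258 -0.22225119  0.20960991] [ 0.97734698 -0.10613344 -0.89697372]
```

Emit:
arm_command:
  commands: [0.0005,0,0.008,0,0,0,0,0.0005,0,0.016,0,0,0,0,0.0005,0,0.024,0,0,0,0,0.0005,0,0.032,0,0,0,0,0.0005,0,0.0395,0,0,0,0,0.0005,0,0.0395,0,0,0,0,0.0005,0,0.0395,0,0,0,0,0.0005,0,0.0395,0,0,0,0]

```text
t: 8.75
eef_pos: [0.5204, -0.2223, 0.1701]
tool_rot: [0.0, 0.999, -0.044, 0.0]
contact_force: [-0.2, 0.6, -0.9]
gripper_width: 0.223
grasp_force: 58.9
```

```bash
python3 - <<'E'
from h import *
for i in range(2):
    o=get_obs();print(o['eef_pos'],o['contact_force']); snap("top","pics/t6.png"); snap("scene","pics/s6.png")
print(to((.5243+.013,-.222-.0011,.17),-4.9))
E
```

```text
[ 0.52037967 -0.22234092  0.17014453] [-0.23279841  0.64371846 -0.87580524]
[ 0.52037507 -0.22235028  0.17023499] [0.27601957 0.49433611 0.30337056]
([17.0, -0.7, 0.2], [0.01, -0.04, -0.15])
```

Emit:
arm_command:
  commands: [0.003,0,0,0,0,0,0,0.006,0,0,0,0,0,0,0.009,0,0,0,0,0,0,0.012,0,0,0,0,0,0,0.012,0,0,0,0,0,0,0.012,0,0,0,0,0,0]

```text
t: 9.55
eef_pos: [0.5321, -0.2233, 0.1697]
tool_rot: [-0.0, 0.999, -0.044, -0.0]
contact_force: [-0.2, -0.3, -0.5]
gripper_width: 0.228
grasp_force: 58.9
```

Emit:
arm_command:
  commands: [0.0005,0,0,0,0,0,0,0.001,0,0,0,0,0,0,0.0015,0,0,0,0,0,0,0.0015,0,0,0,0,0,0]

```text
t: 9.95
eef_pos: [0.5336, -0.2235, 0.1698]
tool_rot: [0.0, 0.999, -0.044, 0.0]
contact_force: [-0.8, 0.2, -0.1]
gripper_width: 0.23
grasp_force: 58.9
```

Emit:
arm_command:
  commands: [0.0005,0,0,0,0,0,0,0.001,0,0,0,0,0,0,0.001,0,0,0,0,0,0,0.001,0,0,0,0,0,0]

```text
t: 10.35
eef_pos: [0.5345, -0.2235, 0.1698]
tool_rot: [-0.0, 0.999, -0.044, -0.0]
contact_force: [-0.3, -0.9, -0.5]
gripper_width: 0.226
grasp_force: 58.9
```

Emit:
arm_command:
  commands: [0.0005,0,0,0,0,0,0,0.001,0,0,0,0,0,0,0.001,0,0,0,0,0,0,0.001,0,0,0,0,0,0]

```text
t: 10.75
eef_pos: [0.5355, -0.2236, 0.1698]
tool_rot: [0.0, 0.999, -0.044, 0.0]
contact_force: [-0.3, -0.2, -0.7]
gripper_width: 0.23
grasp_force: 58.9
```

Emit:
arm_command:
  commands: [0.0005,0,0,0,0,0,0,0.001,0,0,0,0,0,0,0.001,0,0,0,0,0,0,0.001,0,0,0,0,0,0]

```text
t: 11.15
eef_pos: [0.5365, -0.2237, 0.1698]
tool_rot: [0.0, 0.999, -0.044, 0.0]
contact_force: [0.4, -0.2, -0.5]
gripper_width: 0.225
grasp_force: 58.9
```

```bash
python3 - <<'E'
from h import *
o=get_obs();print(o['eef_pos'],o['contact_force'],o['torque'])
E
```

```text
[ 0.53653891 -0.22372372  0.16980823] [ 0.4392736  -0.1582779  -0.49231682] [-0.07295334 -0.03668191  0.04290918]
```

Emit:
arm_command:
  commands: [0.0003,0,0,0,0,0,0,0.0007,0,0,0,0,0,0,0.0007,0,0,0,0,0,0]

```text
t: 11.45
eef_pos: [0.5373, -0.2238, 0.1698]
tool_rot: [-0.0, 0.999, -0.044, 0.0]
contact_force: [-0.1, -1.0, -0.5]
gripper_width: 0.228
grasp_force: 58.9
```

Emit:
arm_command:
  commands: [0.0003,0,0,0,0,0,0,0.0007,0,0,0,0,0,0,0.0007,0,0,0,0,0,0]

```text
t: 11.75
eef_pos: [0.538, -0.2238, 0.1698]
tool_rot: [0.0, 0.999, -0.044, 0.0]
contact_force: [0.1, -0.2, -1.1]
gripper_width: 0.223
grasp_force: 58.9
```

Emit:
arm_command:
  commands: [0.0003,0,0,0,0,0,0,0.0006,0,0,0,0,0,0,0.0006,0,0,0,0,0,0]

```text
t: 12.05
eef_pos: [0.5386, -0.2239, 0.1698]
tool_rot: [0.0, 0.999, -0.044, 0.0]
contact_force: [0.0, -0.5, -0.6]
gripper_width: 0.226
grasp_force: 58.9
```

```bash
python3 - <<'E'
from h import *
o=get_obs();print(o['eef_pos'],o['contact_force'],o['torque'])
E
```

```text
[ 0.5385872  -0.22385587  0.16981096] [ 0.04837165 -0.50007208 -0.58415374] [ 0.00166959 -0.04150925  0.02520396]
```

Emit:
arm_command:
  commands: [0.0003,0,0,0,0,0,0,0.0006,0,0,0,0,0,0,0.0006,0,0,0,0,0,0]

```text
t: 12.35
eef_pos: [0.5392, -0.2239, 0.1698]
tool_rot: [0.0, 0.999, -0.044, 0.0]
contact_force: [-0.0, -0.4, -0.3]
gripper_width: 0.229
grasp_force: 58.9
```

Emit:
arm_command:
  commands: [0.0003,0,0,0,0,0,0,0.0006,0,0,0,0,0,0,0.0006,0,0,0,0,0,0]

```text
t: 12.65
eef_pos: [0.5397, -0.224, 0.1698]
tool_rot: [0.0, 0.999, -0.044, -0.0]
contact_force: [0.1, 0.3, -1.2]
gripper_width: 0.224
grasp_force: 58.9
```

```bash
python3 - <<'E'
from h import *
o=get_obs();print(o['eef_pos'],o['contact_force'],o['torque'])
E
```

```text
[ 0.53966727 -0.22400103  0.16978847] [ 0.13014558  0.31574984 -1.1639387 ] [-0.01783721  0.08530134  0.01529211]
```

Emit:
arm_command:
  commands: [0.0002,0,0,0,0,0,0,0.0004,0,0,0,0,0,0,0.0004,0,0,0,0,0,0]

```text
t: 12.95
eef_pos: [0.5399, -0.224, 0.1698]
tool_rot: [-0.0, 0.999, -0.044, -0.0]
contact_force: [-0.7, 0.1, -0.3]
gripper_width: 0.23
grasp_force: 58.9
```

```bash
python3 - <<'E'
from h import *
o=get_obs();print(o['eef_pos'],o['contact_force'],o['torque'])
E
```

```text
[ 0.53989539 -0.22402761  0.16975162] [-0.68129253  0.1179575  -0.2686691 ] [-0.01626159  0.2591995   0.0544744 ]
```

Emit:
arm_command:
  commands: [0.0002,0,0,0,0,0,0,0.0004,0,0,0,0,0,0,0.0004,0,0,0,0,0,0]

```text
t: 13.25
eef_pos: [0.5402, -0.2241, 0.1697]
tool_rot: [-0.0, 0.999, -0.044, -0.0]
contact_force: [-1.7, -0.1, -0.0]
gripper_width: 0.229
grasp_force: 59.0
```

```bash
python3 - <<'E'
from h import *
o=get_obs();print(o['eef_pos'],o['contact_force'],o['torque'])
E
```

```text
[ 0.54019161 -0.22405844  0.16968554] [-1.71963863 -0.05271188 -0.02418526] [ 0.06104355  0.57906151 -0.04534529]
```

Wall contact felt (about 1.7 N at x=0.5402). I'll ease off slightly and lift.

Emit:
arm_command:
  commands: [-0.0003,0,0,0,0,0,0,-0.0003,0,-0.002,0,0,0,0,-0.0003,0,-0.004,0,0,0,0,-0.0003,0,-0.006,0,0,0,0,-0.0003,0,-0.007,0,0,0,0,-0.0003,0,-0.007,0,0,0,0]

```text
t: 13.85
eef_pos: [0.5402, -0.2241, 0.1771]
tool_rot: [0.0, 0.999, -0.044, 0.0]
contact_force: [-2.1, -0.7, -0.2]
gripper_width: 0.228
grasp_force: 59.0
```

```bash
python3 - <<'E'
from h import *
o=get_obs();print(o['eef_pos'],o['contact_force'],o['torque'])
E
```

```text
[ 0.54017504 -0.22407779  0.17707904] [-2.13815883 -0.67490105 -0.22238372] [ 0.05022227  0.6202455  -0.0252313 ]
```

Emit:
arm_command:
  commands: [0,0,-0.001,0,0,0,0,0,0,-0.002,0,0,0,0,0,0,-0.004,0,0,0,0,0,0,-0.005,0,0,0,0,0,0,-0.005,0,0,0,0,0,0,-0.005,0,0,0,0]

```text
t: 14.45
eef_pos: [0.5402, -0.2241, 0.182]
tool_rot: [0.0, 0.999, -0.044, 0.0]
contact_force: [-1.3, 0.2, 0.8]
gripper_width: 0.228
grasp_force: 59.0
```

```bash
python3 - <<'E'
from h import *
o=get_obs();print(o['eef_pos'],o['contact_force'],o['torque'])
E
```

```text
[ 0.54024842 -0.22405188  0.18201379] [-1.34127184  0.21702826  0.79816923] [ 5.30174999e-02  6.33410974e-01 -2.63333810e-04]
```

Emit:
arm_command:
  commands: [-0.0005,0,-0.001,0,0,0,0,-0.0005,0,-0.003,0,0,0,0,-0.0005,0,-0.005,0,0,0,0,-0.0005,0,-0.007,0,0,0,0,-0.0005,0,-0.009,0,0,0,0,-0.0005,0,-0.009,0,0,0,0,-0.0005,0,-0.009,0,0,0,0]

```text
t: 15.15
eef_pos: [0.5398, -0.224, 0.1909]
tool_rot: [0.0, 0.999, -0.044, 0.0]
contact_force: [-0.2, -0.6, -1.5]
gripper_width: 0.229
grasp_force: 59.0
```

```bash
python3 - <<'E'
from h import *
for i in range(4):
    o=get_obs();print(o['eef_pos'],o['contact_force'],o['torque']); snap("top","pics/t7.png")
E
```

```text
[ 0.53977481 -0.22401065  0.1909497 ] [-0.23781372 -0.55933563 -1.47569662] [-0.03014833  0.18799844  0.01927657]
[ 0.53978652 -0.22400921  0.19088398] [-0.50949288  0.05524086 -2.45707711] [-0.04313999  0.11944302 -0.03435409]
[ 0.53977521 -0.22403967  0.19081372] [ 0.05989444 -0.78912368 -1.01277619] [-0.02434044  0.15003921  0.05889187]
[ 0.53974442 -0.22403133  0.19078296] [-1.08809569 -0.15583314 -2.03739683] [ 0.02266365  0.15577884 -0.02714837]
```

The weight is on the rod (Fz down by about 1.2 N). I'll lift another 9 mm, then back off the hook.

Emit:
arm_command:
  commands: [0,0,-0.002,0,0,0,0,0,0,-0.004,0,0,0,0,0,0,-0.006,0,0,0,0,0,0,-0.008,0,0,0,0,0,0,-0.009,0,0,0,0,0,0,-0.009,0,0,0,0,0,0,-0.009,0,0,0,0]

```text
t: 16.05
eef_pos: [0.5397, -0.224, 0.1999]
tool_rot: [0.0, 0.999, -0.044, 0.0]
contact_force: [-0.1, 0.3, -2.2]
gripper_width: 0.228
grasp_force: 58.9
```

Emit:
arm_command:
  commands: [-0.002,0,0,0,0,0,0,-0.004,0,0,0,0,0,0,-0.006,0,0,0,0,0,0,-0.008,0,0,0,0,0,0,-0.01,0,0,0,0,0,0,-0.01,0,0,0,0,0,0]

```text
t: 16.65
eef_pos: [0.5294, -0.2232, 0.1998]
tool_rot: [0.0, 0.999, -0.044, -0.0]
contact_force: [-0.6, -0.3, -2.0]
gripper_width: 0.231
grasp_force: 58.9
```

```bash
python3 - <<'E'
from h import *
for i in range(3):
    o=get_obs();print(o['eef_pos'],o['contact_force'],o['torque']); snap("top","pics/t8.png")
E
```

```text
[ 0.52940322 -0.22315705  0.19981055] [-0.58644493 -0.25631972 -1.99675238] [0.03226469 0.03688363 0.02622115]
[ 0.52959223 -0.22313946  0.19982811] [ 0.34979247 -0.68475468 -1.82160336] [-0.03936093 -0.0172741   0.02587213]
[ 0.52974761 -0.22315091  0.19986876] [ 0.36985856  0.3308113  -1.66239413] [-0.00057647 -0.01764902  0.04309193]
```

Emit:
arm_command:
  commands: [-0.002,0,0,0,0,0,0,-0.004,0,0,0,0,0,0,-0.006,0,0,0,0,0,0,-0.008,0,0,0,0,0,0,-0.01,0,0,0,0,0,0,-0.011,0,0,0,0,0,0,-0.011,0,0,0,0,0,0]

```text
t: 17.5
eef_pos: [0.5186, -0.2222, 0.1999]
tool_rot: [0.0, 0.999, -0.044, -0.0]
contact_force: [0.8, 1.3, -2.1]
gripper_width: 0.229
grasp_force: 58.9
```

Emit:
arm_command:
  commands: [0,0,-0.004,0,0,0,0,0,0,-0.01,0,0,0,0,0,0,-0.018,0,0,0,0,0,0,-0.026,0,0,0,0,0,0,-0.034,0,0,0,0,0,0,-0.042,0,0,0,0,0,0,-0.05,0,0,0,0,0,0,-0.05,0,0,0,0]

```text
t: 18.3
eef_pos: [0.5195, -0.2224, 0.2513]
tool_rot: [0.0, 0.999, -0.044, 0.001]
contact_force: [1.1, 0.5, -1.8]
gripper_width: 0.231
grasp_force: 58.9
```

Emit:
arm_command:
  commands: [0,0,-0.005,0,0,0,0,0,0,-0.015,0,0,0,0,0,0,-0.027,0,0,0,0,0,0,-0.04,0,0,0,0,0,0,-0.053,0,0,0,0,0,0,-0.066,0,0,0,0,0,0,-0.08,0,0,0,0,0,0,-0.08,0,0,0,0]

```text
t: 19.1
eef_pos: [0.5199, -0.2224, 0.3325]
tool_rot: [0.001, 0.999, -0.044, 0.002]
contact_force: [-0.5, -0.2, -1.9]
gripper_width: 0.225
grasp_force: 58.9
```

```bash
python3 - <<'E'
from h import *
for i in range(2):
    o=get_obs();print(o['eef_pos'],o['contact_force'],o['torque']); snap("scene","pics/s9.png");snap("top","pics/t9.png")
p=o['eef_pos']; f='pics/s9.png'; u=proj(f,[[p[0],p[1],p[2]-.1215]])[0].astype(int);print(u)
x,y=u-[50,70]; y=max(y,0);x=max(x,0)
a=cv2.resize(cv2.imread(f)[y:y+150,x:x+100],(400,600),interpolation=cv2.INTER_CUBIC)
ut=proj('pics/t9.png',[[p[0],p[1],p[2]-.1215]])[0].astype(int); print(ut)
b=cv2.resize(cv2.imread('pics/t9.png')[ut[1]-60:ut[1]+90,ut[0]-60:ut[0]+40],(400,600),interpolation=cv2.INTER_CUBIC)
cv2.imwrite('pics/z9.png',np.hstack([a,b])); print(x,y)
E
```

```text
[ 0.51993555 -0.22244432  0.33251441] [-0.4908077  -0.19804603 -1.93822224] [-0.02722527  0.00240377  0.01089812]
[ 0.51883234 -0.2221436   0.33003496] [-0.88662655 -0.34417679 -1.77519431] [-0.00971094  0.03960872 -0.00212753]
[168 160]
[498 230]
118 90
```

View pics/z9.png

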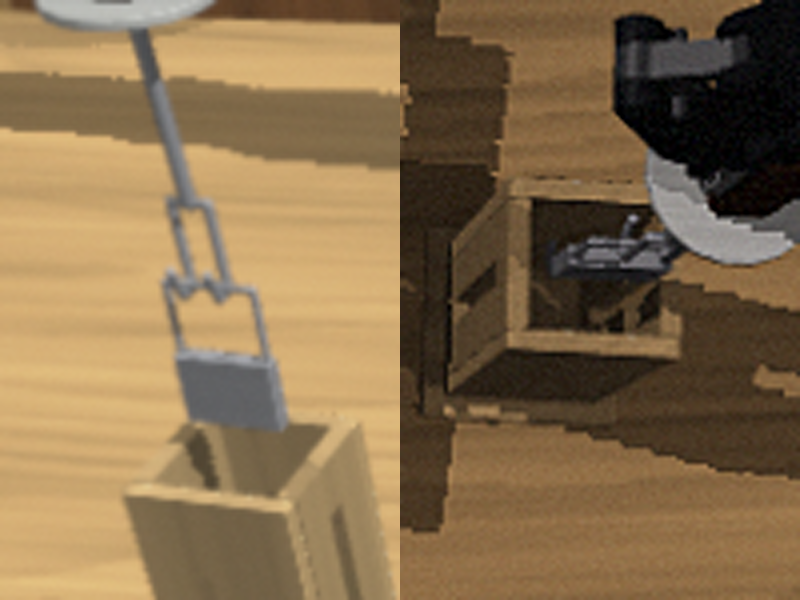

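Weight hangs securely: its bar spans (165,283)-(258,292) in the crop, slab level, about 2.5 mm off-centre. Next I'll raise it and carry it to the crane's tail.

Emit:
arm_command:
  commands: [0,0,-0.005,0,0,0,0,0,0,-0.015,0,0,0,0,0,0,-0.025,0,0,0,0,0,0,-0.03,0,0,0,0,0,0,-0.03,0,0,0,0,0,0,-0.03,0,0,0,0]

```text
t: 19.9
eef_pos: [0.5188, -0.2221, 0.3599]
tool_rot: [0.0, 0.999, -0.044, 0.0]
contact_force: [0.6, -0.0, -1.7]
gripper_width: 0.228
grasp_force: 58.9
```

```bash
python3 - <<'E'
from h import *
o=get_obs();print(o['eef_pos'],o['contact_force'],to((.4465,-.0227,.36),-9.85))
E
```

```text
[ 0.51877459 -0.22212544  0.35991038] [ 0.62763949 -0.04977219 -1.68751731] ([-89.6, -192.3, -0.1], [0.01, -0.01, 4.8])
```

Emit:
arm_command:
  commands: [-0.003,-0.006,0,0,0,0.3,0,-0.009,-0.019,0,0,0,0.8,0,-0.017,-0.036,0,0,0,1.3,0,-0.025,-0.053,0,0,0,1.8,0,-0.033,-0.07,0,0,0,2.3,0,-0.041,-0.087,0,0,0,2.8,0,-0.049,-0.104,0,0,0,3.3,0,-0.057,-0.121,0,0,0,3.8,0]

```text
t: 20.7
eef_pos: [0.4716, -0.0946, 0.3596]
tool_rot: [-0.0, 0.997, -0.077, -0.0]
contact_force: [0.2, -0.5, -1.2]
gripper_width: 0.226
grasp_force: 58.9
```

Emit:
arm_command:
  commands: [-0.014,-0.017,0,0,0,0.5,0,-0.022,-0.034,0,0,0,0.8,0,-0.028,-0.048,0,0,0,1,0,-0.031,-0.059,0,0,0,1,0,-0.033,-0.065,0,0,0,1,0,-0.033,-0.068,0,0,0,1,0,-0.033,-0.068,0,0,0,1,0,-0.033,-0.068,0,0,0,1,0]

```text
t: 21.5
eef_pos: [0.4506, -0.0249, 0.3597]
tool_rot: [0.0, 0.996, -0.086, -0.0]
contact_force: [0.8, -0.0, -2.6]
gripper_width: 0.23
grasp_force: 58.9
```

```bash
python3 - <<'E'
from h import *
for i in range(2):
    o=get_obs();print(o['eef_pos'],o['contact_force'],to((.4465,-.0227,.30),-9.85)); snap('scene','pics/s10.png'); snap('top','pics/t10.png')
E
```

```text
[ 0.45060749 -0.02494071  0.35965777] [ 0.76772954 -0.04867767 -2.63734666] ([-4.4, -1.5, 59.7], [0.01, 0.01, -0.05])
[ 0.45061643 -0.02496544  0.35968233] [ 0.44709401 -0.19770153 -1.27618304] ([-4.4, -1.5, 59.7], [0.0, 0.01, -0.06])
```

Emit:
arm_command:
  commands: [-0.004,-0.0015,0.005,0,0,0,0,-0.004,-0.0015,0.015,0,0,0,0,-0.004,-0.0015,0.03,0,0,0,0,-0.004,-0.0015,0.045,0,0,0,0,-0.004,-0.0015,0.06,0,0,0,0,-0.004,-0.0015,0.075,0,0,0,0,-0.004,-0.0015,0.085,0,0,0,0,-0.004,-0.0015,0.09,0,0,0,0]

```text
t: 22.5
eef_pos: [0.4461, -0.0222, 0.2685]
tool_rot: [0.0, 0.996, -0.086, -0.001]
contact_force: [-0.4, 0.5, -2.2]
gripper_width: 0.227
grasp_force: 58.9
```

Emit:
arm_command:
  commands: [0,0,0.005,0,0,0,0,0,0,0.01,0,0,0,0,0,0,0.0135,0,0,0,0,0,0,0.0135,0,0,0,0,0,0,0.0135,0,0,0,0]

```text
t: 23.0
eef_pos: [0.447, -0.0221, 0.2565]
tool_rot: [-0.0, 0.996, -0.086, 0.0]
contact_force: [-0.3, -0.1, -1.2]
gripper_width: 0.226
grasp_force: 58.9
```

```bash
python3 - <<'E'
from h import *
for i in range(2):
    o=get_obs();print(o['eef_pos'],o['contact_force'],o['torque'],to((.4465,-.0227,.256),-9.85)); snap('scene','pics/s11.png'); snap('top','pics/t11.png')
p=o['eef_pos']; u=proj('pics/s11.png',[[p[0],p[1],p[2]-.12]])[0].astype(int); ut=proj('pics/t11.png',[[p[0],p[1],p[2]-.12]])[0].astype(int); print(u,ut)
a=cv2.resize(cv2.imread('pics/s11.png')[u[1]-85:u[1]+65,u[0]-60:u[0]+40],(400,600),interpolation=cv2.INTER_CUBIC)
b=cv2.resize(cv2.imread('pics/t11.png')[ut[1]-75:ut[1]+75,ut[0]-50:ut[0]+50],(400,600),interpolation=cv2.INTER_CUBIC)
cv2.imwrite('pics/z11.png',np.hstack([a,b]))
E
```

```text
[ 0.44698236 -0.02213134  0.25650881] [-0.27141093 -0.14140456 -1.15302964] [ 0.00038824 -0.03118595 -0.02144176] ([-0.4, 0.6, 0.5], [-0.0, -0.02, 0.0])
[ 0.44707587 -0.02216727  0.25662088] [ 0.54243562  0.10815393 -2.3507842 ] [ 0.01569943 -0.04797856 -0.01526569] ([-0.5, 0.6, 0.6], [-0.0, -0.04, -0.0])
[315 185] [355 292]
```

View pics/z11.png

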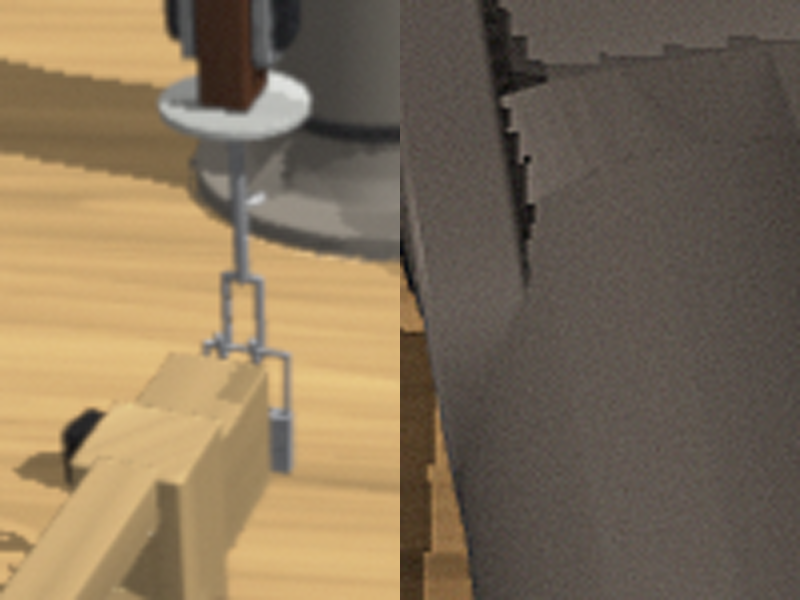

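Top view is blocked by the arm. In the scene crop the hook and weight hang behind the tail: cross wire at (225..262,278), tail top edge (170,352)-(268,370). I'll compute the relative lateral offset.

```bash
python3 - <<'E'
from bend import *
f='pics/s11.png'; o=get_obs(); A=rot(o).as_matrix(); ax=np.array([A[:,0],-A[:,1],-A[:,2]]); org=o['eef_pos']+np.array([0,0,-.02])
Lh=np.array([[-4,-7,-72],[-4,7,-72]]); uv=np.array([[225,277],[262,280]])/4+[255,100]
b=.8
r=least_squares(lambda p:(proj(f,org+(Lh+[b,p[0],p[1]])*1e-3@ax)-uv).ravel(),[0,0.]);print('hook dy,dz',r.x,r.fun.round(1))
c=np.array([(235)/4+255,105/4+100]); print('collar',c,proj(f,[org]))
cr=np.array([.47894,-.0283]);a=-.1719;ex=np.array([np.cos(a),np.sin(a)]);ey=np.array([-ex[1],ex[0]])
uc=np.array([[268,370],[170,352]])/4+[255,100]
def pc(p): q=cr+p[0]*ex; return np.array([[*(q+(p[1]+s)*ey),.15] for s in(.02,-.02)])
r=least_squares(lambda p:(proj(f,pc(p))-uc).ravel(),[0,0.]);print('crane dx,dy',r.x*1e3,r.fun.round(1))
d=o['eef_pos'][:2]-cr; print('rod in crane frame',d@ex,d@ey)
E
```

```text
hook dy,dz [ 0.83105607 -0.26522925] [ 0.4 -0.2 -0.4  0.2]
collar [313.75 126.25] [[313.52116264 126.88821534]]
crane dx,dy [3.41794686 3.66722605] [ 0.2 -0.4 -0.2  0.4]
rod in crane frame -0.03252907506999947 0.0006087301362027063
```

Emit:
arm_command:
  commands: [0.003,-0.0007,0,0,0,0,0,0.006,-0.0007,0,0,0,0,0,0.009,-0.0007,0,0,0,0,0,0.012,-0.0007,0,0,0,0,0,0.015,-0.0007,0,0,0,0,0,0.018,-0.0007,0,0,0,0,0,0.018,-0.0007,0,0,0,0,0,0.018,-0.0007,0,0,0,0,0]

```text
t: 24.0
eef_pos: [0.4647, -0.0245, 0.2562]
tool_rot: [-0.0, 0.996, -0.086, -0.0]
contact_force: [-0.0, -0.3, -1.0]
gripper_width: 0.232
grasp_force: 58.9
```

Emit:
arm_command:
  commands: [0.0005,0,0,0,0,0,0,0.001,0,0,0,0,0,0,0.0015,0,0,0,0,0,0,0.0015,0,0,0,0,0,0]

```text
t: 24.4
eef_pos: [0.4662, -0.0248, 0.2563]
tool_rot: [0.0, 0.996, -0.086, 0.0]
contact_force: [-0.5, -0.6, -1.7]
gripper_width: 0.23
grasp_force: 58.9
```

```bash
python3 - <<'E'
from h import *
for i in range(3):
    o=get_obs();print(o['eef_pos'],o['contact_force'],o['torque']); snap('top','pics/t12.png')
E
```

```text
[ 0.46620406 -0.0248223   0.25634589] [-0.5286825  -0.62314669 -1.6765289 ] [ 0.04333175 -0.02152959 -0.05502813]
[ 0.46615926 -0.02481328  0.25630899] [-0.02109285  0.01772438 -1.1485628 ] [0.05993859 0.06590963 0.01345248]
[ 0.46613206 -0.02479199  0.25630397] [ 0.77163716 -0.069975   -2.28884876] [-0.00850677  0.04864984 -0.02739084]
```

Emit:
arm_command:
  commands: [0.0003,0,0,0,0,0,0,0.0006,0,0,0,0,0,0,0.001,0,0,0,0,0,0,0.001,0,0,0,0,0,0]

```text
t: 24.95
eef_pos: [0.4672, -0.025, 0.2563]
tool_rot: [-0.0, 0.996, -0.086, 0.0]
contact_force: [0.5, 0.8, -2.1]
gripper_width: 0.223
grasp_force: 58.9
```

```bash
python3 -c "
from h import *
o=get_obs();print(o['eef_pos'],o['contact_force'],o['torque'])"
```

```text
[ 0.46721868 -0.02501078  0.25631498] [ 0.4900766   0.81467213 -2.07563462] [ 0.01732525  0.00702944 -0.0033914 ]
```

Emit:
arm_command:
  commands: [0.0003,0,0,0,0,0,0,0.0006,0,0,0,0,0,0,0.0006,0,0,0,0,0,0]

```text
t: 25.25
eef_pos: [0.4678, -0.0251, 0.2563]
tool_rot: [0.0, 0.996, -0.086, 0.0]
contact_force: [-0.2, -0.0, -2.1]
gripper_width: 0.224
grasp_force: 58.9
```

```bash
python3 -c "
from h import *
o=get_obs();print(o['eef_pos'],o['contact_force'],o['torque'])"
```

```text
[ 0.46778634 -0.02508281  0.25631339] [-0.19486491 -0.01002814 -2.05304544] [ 0.01473917  0.03451098 -0.02293441]
```

Emit:
arm_command:
  commands: [0.0003,0,0,0,0,0,0,0.0006,0,0,0,0,0,0,0.0006,0,0,0,0,0,0]

```text
t: 25.55
eef_pos: [0.4684, -0.0252, 0.2563]
tool_rot: [-0.0, 0.996, -0.086, 0.0]
contact_force: [0.3, 0.4, -1.9]
gripper_width: 0.224
grasp_force: 58.9
```

```bash
python3 -c "
from h import *
o=get_obs();print(o['eef_pos'],o['contact_force'],o['torque'])"
```

```text
[ 0.46838156 -0.02519761  0.25630169] [ 0.30011981  0.36651512 -1.90061601] [ 0.01210914  0.01200076 -0.01986098]
```

Emit:
arm_command:
  commands: [0.0003,0,0,0,0,0,0,0.0006,0,0,0,0,0,0,0.0006,0,0,0,0,0,0]

```text
t: 25.85
eef_pos: [0.469, -0.0253, 0.2563]
tool_rot: [-0.0, 0.996, -0.086, 0.0]
contact_force: [-0.7, -0.9, -2.1]
gripper_width: 0.224
grasp_force: 58.9
```

```bash
python3 -c "
from h import *
o=get_obs();print(o['eef_pos'],o['contact_force'],o['torque'])"
```

```text
[ 0.46898028 -0.0253211   0.25631918] [-0.66717213 -0.94948302 -2.09201735] [-0.00380007  0.03403107  0.02709016]
```

Emit:
arm_command:
  commands: [0.0003,0,0,0,0,0,0,0.0006,0,0,0,0,0,0,0.0006,0,0,0,0,0,0]

```text
t: 26.15
eef_pos: [0.4695, -0.0254, 0.2563]
tool_rot: [0.0, 0.996, -0.086, -0.0]
contact_force: [-0.5, -0.9, -1.9]
gripper_width: 0.232
grasp_force: 58.9
```

```bash
python3 -c "
from h import *
o=get_obs();print(o['eef_pos'],o['contact_force'],o['torque'])"
```

```text
[ 0.46947386 -0.02539742  0.2562855 ] [-0.49930424 -0.87303624 -1.8585874 ] [0.00561159 0.03245541 0.0351975 ]
```

Emit:
arm_command:
  commands: [0.0003,0,0,0,0,0,0,0.0006,0,0,0,0,0,0,0.0006,0,0,0,0,0,0]

```text
t: 26.45
eef_pos: [0.4699, -0.0255, 0.2562]
tool_rot: [0.0, 0.996, -0.086, -0.0]
contact_force: [-0.4, -0.4, -1.2]
gripper_width: 0.228
grasp_force: 58.9
```

```bash
python3 -c "
from h import *
o=get_obs();print(o['eef_pos'],o['contact_force'],o['torque'])"
```

```text
[ 0.46988911 -0.02545699  0.25624009] [-0.44838059 -0.3743213  -1.22432557] [ 0.07006588  0.31938263 -0.05679623]
```

Tail face touched (My about 0.32, roughly 1 N). I'll ease off 0.3 mm and lower.

Emit:
arm_command:
  commands: [-0.0003,0,0,0,0,0,0,-0.0003,0,0.0015,0,0,0,0,-0.0003,0,0.003,0,0,0,0,-0.0003,0,0.0045,0,0,0,0,-0.0003,0,0.006,0,0,0,0,-0.0003,0,0.007,0,0,0,0,-0.0003,0,0.007,0,0,0,0]

```text
t: 27.15
eef_pos: [0.4697, -0.0255, 0.2491]
tool_rot: [-0.0, 0.996, -0.086, -0.0]
contact_force: [-0.8, -0.7, -2.0]
gripper_width: 0.233
grasp_force: 58.9
```

```bash
python3 -c "
from h import *
o=get_obs();print(o['eef_pos'],o['contact_force'],o['torque'])"
```

```text
[ 0.46970717 -0.02545802  0.24906329] [-0.80157048 -0.74837444 -2.02319963] [ 0.05218222  0.20941968 -0.0086289 ]
```

Emit:
arm_command:
  commands: [0,0,0.001,0,0,0,0,0,0,0.002,0,0,0,0,0,0,0.003,0,0,0,0,0,0,0.004,0,0,0,0,0,0,0.004,0,0,0,0]

```text
t: 27.65
eef_pos: [0.4697, -0.0255, 0.2451]
tool_rot: [0.0, 0.996, -0.086, -0.0]
contact_force: [-0.6, 0.7, -3.0]
gripper_width: 0.229
grasp_force: 58.9
```

```bash
python3 -c "
from h import *
o=get_obs();print(o['eef_pos'],o['contact_force'],o['torque'])"
```

```text
[ 0.46972348 -0.0254692   0.24508167] [-0.58045161  0.69667079 -2.98939095] [ 0.02783956  0.15561392 -0.07014825]
```

Emit:
arm_command:
  commands: [0,0,0.001,0,0,0,0,0,0,0.002,0,0,0,0,0,0,0.003,0,0,0,0,0,0,0.004,0,0,0,0,0,0,0.005,0,0,0,0,0,0,0.006,0,0,0,0,0,0,0.006,0,0,0,0]

```text
t: 28.35
eef_pos: [0.4697, -0.0255, 0.2391]
tool_rot: [0.0, 0.996, -0.086, -0.0]
contact_force: [-0.8, 0.1, -1.2]
gripper_width: 0.227
grasp_force: 58.9
```

```bash
python3 -c "
from h import *
for i in range(4):
    o=get_obs();print(o['eef_pos'],o['contact_force'],o['torque']); snap('scene','pics/s13.png')"
```

```text
[ 0.46974654 -0.02549295  0.23910303] [-0.84086875  0.0531571  -1.23730632] [0.04493037 0.27473325 0.01152105]
[ 0.46974184 -0.02546163  0.23915661] [-0.73037268 -0.53794138 -0.60326316] [ 0.05025291  0.26957941 -0.06598989]
[ 0.46977589 -0.02544522  0.23920288] [-0.48583122 -0.4242312  -0.43686284] [0.08230468 0.25071943 0.0984594 ]
[ 0.46975809 -0.02546979  0.23923957] [-0.07638163 -0.48615193 -0.94088537] [0.02853834 0.27060831 0.00032099]
```

Load is off the rod (Fz back to about -0.7 N). I'll lower the tips below the bar.

Emit:
arm_command:
  commands: [0,0,0.0015,0,0,0,0,0,0,0.003,0,0,0,0,0,0,0.0045,0,0,0,0,0,0,0.006,0,0,0,0,0,0,0.006,0,0,0,0]

```text
t: 29.05
eef_pos: [0.4697, -0.0255, 0.233]
tool_rot: [0.0, 0.996, -0.086, -0.0]
contact_force: [-0.9, 0.0, -0.2]
gripper_width: 0.224
grasp_force: 58.9
```

```bash
python3 -c "
from h import *
o=get_obs();print(o['eef_pos'],o['contact_force'],o['torque'])"
```

```text
[ 0.46970894 -0.02551567  0.23302108] [-0.92800194  0.040422   -0.24946282] [0.05642693 0.17298396 0.01922097]
```

Emit:
arm_command:
  commands: [0,0,0.0015,0,0,0,0,0,0,0.003,0,0,0,0,0,0,0.0045,0,0,0,0,0,0,0.006,0,0,0,0,0,0,0.006,0,0,0,0,0,0,0.006,0,0,0,0]

```text
t: 29.65
eef_pos: [0.4698, -0.0255, 0.2272]
tool_rot: [-0.0, 0.996, -0.086, -0.0]
contact_force: [-0.5, 0.1, -0.7]
gripper_width: 0.227
grasp_force: 58.9
```

```bash
python3 -c "
from h import *
for i in range(3):
    o=get_obs();print(o['eef_pos'],o['contact_force'],o['torque']); snap('scene','pics/s14.png')"
```

```text
[ 0.46977141 -0.02547479  0.22720788] [-0.52964644  0.09168394 -0.68380739] [0.0674725  0.27705122 0.01835209]
[ 0.46976387 -0.0254565   0.22724253] [-1.15396951  0.10813448 -0.94603313] [0.05783901 0.24452425 0.04826919]
[ 0.46976933 -0.02545055  0.22727104] [-0.74373938  0.17755433 -1.996083  ] [0.04881181 0.2926206  0.02947905]
```

Emit:
arm_command:
  commands: [-0.001,0,0,0,0,0,0,-0.002,0,0,0,0,0,0,-0.004,0,0,0,0,0,0,-0.006,0,0,0,0,0,0,-0.006,0,0,0,0,0,0]

```text
t: 30.3
eef_pos: [0.4636, -0.0244, 0.2274]
tool_rot: [0.0, 0.996, -0.086, 0.0]
contact_force: [0.3, -0.2, -0.5]
gripper_width: 0.225
grasp_force: 58.9
```

```bash
python3 -c "
from h import *
o=get_obs();print(o['eef_pos'],o['contact_force'],o['torque'])"
```

```text
[ 0.46363093 -0.0243836   0.2273611 ] [ 0.33401077 -0.20039464 -0.48905506] [-0.00425679  0.00174921  0.01708326]
```

Emit:
arm_command:
  commands: [-0.002,0,0,0,0,0,0,-0.004,0,0,0,0,0,0,-0.006,0,0,0,0,0,0,-0.008,0,0,0,0,0,0,-0.008,0,0,0,0,0,0]

```text
t: 30.8
eef_pos: [0.4557, -0.023, 0.2273]
tool_rot: [0.0, 0.996, -0.086, -0.0]
contact_force: [-0.1, -0.5, -0.6]
gripper_width: 0.23
grasp_force: 58.9
```

```bash
python3 -c "
from h import *
for i in range(3):
    o=get_obs();print(o['eef_pos'],o['contact_force'],o['torque']); snap('scene','pics/s15.png')"
```

```text
[ 0.45570179 -0.0230419   0.22728653] [-0.10609751 -0.45011042 -0.63876388] [ 0.00565332  0.0187166  -0.00347885]
[ 0.45589812 -0.02304092  0.22733371] [ 0.69350929  1.59332662 -0.72016132] [-0.04142172  0.00564528  0.01689647]
[ 0.4560466  -0.02305648  0.22736258] [ 0.64159201  0.32983859 -1.25735331] [ 0.04357638  0.04980566 -0.00250075]
```

Emit:
arm_command:
  commands: [-0.003,0,0,0,0,0,0,-0.007,0,0,0,0,0,0,-0.011,0,0,0,0,0,0,-0.015,0,0,0,0,0,0,-0.016,0,0,0,0,0,0,-0.016,0,0,0,0,0,0]

```text
t: 31.55
eef_pos: [0.4401, -0.0203, 0.2274]
tool_rot: [0.0, 0.996, -0.086, 0.0]
contact_force: [0.4, -0.2, -0.6]
gripper_width: 0.227
grasp_force: 58.9
```

Emit:
arm_command:
  commands: [0,0,-0.01,0,0,0,0,0,0,-0.03,0,0,0,0,0,0,-0.06,0,0,0,0,0,0,-0.09,0,0,0,0,0,0,-0.11,0,0,0,0,0,0,-0.11,0,0,0,0,0,0,-0.11,0,0,0,0]

```text
t: 32.25
eef_pos: [0.4403, -0.0203, 0.3375]
tool_rot: [0.0, 0.996, -0.086, 0.0]
contact_force: [-1.1, -0.6, -1.1]
gripper_width: 0.227
grasp_force: 58.9
```

```bash
python3 -c "
from h import *
o=get_obs();print(o['eef_pos'],o['contact_force'],o['q'].round(2)); print(to((.4839,.2067,.33),32))"
```

```text
[ 0.44030988 -0.02033384  0.33747917] [-1.14315112 -0.57442776 -1.09746627] [ 0.33  0.01 -0.43  1.91  0.01  1.22 -1.84]
([4.1, -231.1, 7.5], [0.02, -0.04, -41.86])
```

Emit:
arm_command:
  commands: [0.0,-0.02,0,0,0,-5,0,0.001,-0.055,0,0,0,-11,0,0.002,-0.095,0.002,0,0,-17,0,0.003,-0.135,0.004,0,0,-23,0,0.004,-0.175,0.006,0,0,-29,0,0.004,-0.21,0.007,0,0,-35,0,0.004,-0.231,0.007,0,0,-41.9,0,0.004,-0.231,0.007,0,0,-41.9,0]

```text
t: 33.05
eef_pos: [0.4825, 0.2099, 0.3287]
tool_rot: [-0.001, 0.96, 0.28, -0.001]
contact_force: [-0.0, 0.1, 0.4]
gripper_width: 0.225
grasp_force: 59.0
```

Emit:
arm_command:
  commands: [0,0,0,0,0,0,0,0,0,0,0,0,0,0,0,0,0,0,0,0,0]

```text
t: 33.35
eef_pos: [0.4838, 0.2052, 0.33]
tool_rot: [0.0, 0.962, 0.275, -0.0]
contact_force: [-0.0, 1.0, -1.1]
gripper_width: 0.224
grasp_force: 59.0
```

```bash
python3 -c "
from h import *
snap('top','pics/t16.png');o=get_obs();print(o['eef_pos'],o['contact_force'],o['q'].round(2)); print(to((.4837,.2067,.136),32))"
```

```text
[0.48376859 0.20535906 0.33019504] [ 0.4808292   0.76249095 -1.02009749] [ 0.05  0.21 -0.66  1.75  0.14  1.23 -1.66]
([0.7, -1.3, 194.2], [0.04, 0.02, -0.09])
```

Emit:
arm_command:
  commands: [0.0005,-0.001,0.02,0,0,0,0,0.0005,-0.001,0.05,0,0,0,0,0.0005,-0.001,0.08,0,0,0,0,0.0005,-0.001,0.11,0,0,0,0,0.0005,-0.001,0.14,0,0,0,0,0.0005,-0.001,0.165,0,0,0,0,0.0005,-0.001,0.185,0,0,0,0,0.0005,-0.001,0.187,0,0,0,0]

```text
t: 34.2
eef_pos: [0.4822, 0.206, 0.1411]
tool_rot: [0.0, 0.961, 0.275, -0.002]
contact_force: [-0.6, 0.0, -0.4]
gripper_width: 0.229
grasp_force: 59.0
```

Emit:
arm_command:
  commands: [0,0,0.001,0,0,0,0,0,0,0.003,0,0,0,0,0,0,0.005,0,0,0,0,0,0,0.006,0,0,0,0,0,0,0.006,0,0,0,0]

```text
t: 34.7
eef_pos: [0.4838, 0.2077, 0.1376]
tool_rot: [0.0, 0.961, 0.276, 0.0]
contact_force: [0.8, 0.4, -1.7]
gripper_width: 0.228
grasp_force: 59.0
```

```bash
python3 -c "
from h import *
o=get_obs();print(o['eef_pos'],o['contact_force'],o['torque']); snap('top','pics/t17.png');o=get_obs();print(o['eef_pos'],o['contact_force'])"
```

```text
[0.48378031 0.20774706 0.13764034] [ 0.79224391  0.37552237 -1.73097398] [ 0.03997183 -0.01274359  0.00710458]
[0.48371889 0.20774586 0.13757903] [-1.18536544  0.12826224 -0.60843945]
```

Emit:
arm_command:
  commands: [0,0.0005,0.0005,0,0,0,0,0,0.0005,0.001,0,0,0,0,0,0.0005,0.0015,0,0,0,0,0,0.0005,0.0015,0,0,0,0]

```text
t: 35.15
eef_pos: [0.4839, 0.2073, 0.1359]
tool_rot: [0.0, 0.961, 0.276, 0.0]
contact_force: [-0.4, -0.1, 1.3]
gripper_width: 0.228
grasp_force: 59.3
```

Emit:
arm_command:
  commands: [0,0,0.0005,0,0,0,0,0,0,0.001,0,0,0,0,0,0,0.001,0,0,0,0]

```text
t: 35.45
eef_pos: [0.4839, 0.2073, 0.1359]
tool_rot: [0.0, 0.961, 0.276, 0.0]
contact_force: [-4.0, -2.4, 12.1]
gripper_width: 0.224
grasp_force: 60.8
```

Collar is on the rim. I'll relieve the pressure and open.

Emit:
arm_command:
  commands: [0,0,-0.0008,0,0,0,0,0,0,-0.0008,0,0,0,0,0,0,-0.0008,0,0,0,0.5,0,0,-0.0008,0,0,0,0.9,0,0,-0.0008,0,0,0,1,0,0,-0.0008,0,0,0,1,0,0,-0.0008,0,0,0,1,0,0,-0.0008,0,0,0,1]

```text
t: 36.25
eef_pos: [0.4839, 0.2073, 0.1356]
tool_rot: [-0.0, 0.961, 0.276, -0.0]
contact_force: [-1.2, -0.3, -0.1]
gripper_width: 1.0
grasp_force: 0.0
```

Emit:
arm_command:
  commands: [0,0,-0.01,0,0,0,1,0,0,-0.04,0,0,0,1,0,0,-0.08,0,0,0,1,0,0,-0.12,0,0,0,1,0,0,-0.16,0,0,0,1,0,0,-0.18,0,0,0,1,0,0,-0.18,0,0,0,1,0,0,-0.18,0,0,0,1]

```text
t: 37.05
eef_pos: [0.4837, 0.2073, 0.316]
tool_rot: [0.0, 0.961, 0.276, 0.0]
contact_force: [0.3, -0.3, 0.2]
gripper_width: 1.003
grasp_force: 0.0
```

```bash
python3 - <<'E'
from h import *
o=get_obs();print(o['eef_pos'],o['contact_force'])
snap('scene','pics/s18.png');snap('top','pics/t18.png')
s=cv2.imread('pics/s18.png');t=cv2.imread('pics/t18.png')
z=lambda im,x,y:cv2.resize(im[y:y+75,x:x+100],(400,300),interpolation=cv2.INTER_CUBIC)
m=np.vstack([np.hstack([z(s,410,165),z(s,270,165)]),np.hstack([z(t,170,240),z(t,310,215)])])
cv2.imwrite('pics/z18.png',m)
E
```

```text
[0.48374323 0.20725325 0.31600209] [ 0.28031173 -0.34651065  0.22067632]
```

View pics/z18.png

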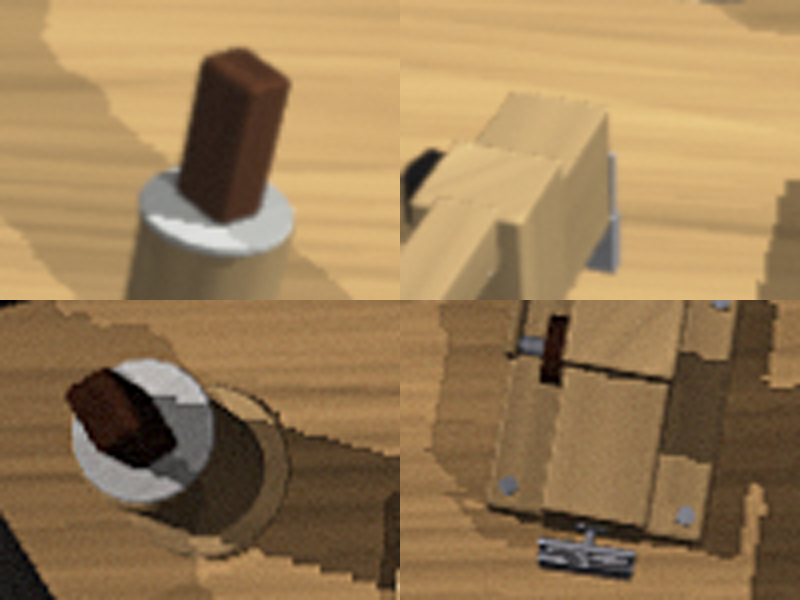

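The rod hangs in the tube just as at the start: its collar is flat on the rim, and the collar's centre is at crop (141,430) in the top view. The weight hangs level on the tail hook, with the slab at (590,558) in the crop. Handing in.

```bash
python3 -c "
from station import hand_in
print(hand_in())"
```

```text
the job is handed in; nothing more can be done
None
```

The counterweight hangs on the crane's tail hook, the rod is back in its tube on its collar, and I've handed the job in. No verdict came back; the last pictures showed both in place, and contact readings on tower and crane stayed under 3 N sideways.

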